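# Load the analyser's reagent drawer and cover the empty transit tray

### The arm

A 7-joint arm with a two-finger parallel gripper is mounted at the origin on the work surface. World frame = base frame: x ahead of the robot, y to its left, z up, the work surface at z = 0. Lengths are in m, angles in rad, forces in N, time in s.
With the tool pointing down it reaches from about 0.425 to 0.95 m from the base axis. Payload 4.7 kg.
Tool frame: the origin (TCP) lies between the finger pads; the fingertips stand 25 mm ahead of it and the grasp point (between the pads) lies 6 mm ahead of it; x points along the fingers, z is the direction in which the jaws open and shut, and the axes are right-handed (so a half turn about x gives the same grasp; the last joint's range is limited). The gripper opens to 85 mm and grips with 20 to 120 N. Pads are 22 mm wide; open, the fingers measure 114 mm over their backs; the gripper's body (76 mm by 85 mm) begins 54 mm behind the grasp point. The pads swing forward as they close: fully open they stand 13 mm farther back than shut.
Start: joints at [1.178, 0.469, -0.049, 1.532, 0.024, 1.141, -0.082], TCP at [0.24, -0.631, 0.229] pointing down, gripper open.
Joint ranges: [-2.59, 2.59], [-0.33, 1.99], [-1.39, 1.29], [0.1, 2.45], [-1.04, 4.18], [0.21, 1.99], [-2.66, 2.66]. Speed limits (rad/s): [2.57, 2.57, 3.14, 3.14, 3.14, 3.14, 3.14].

### API

Orientations are given as a 3x3 rotation matrix whose columns are the frame's x, y, z axes.
In Python, from rig import * gives the robot as it stands. Calls block until the motion is done:
- movep(position, orientation): joint-space move of the TCP to a pose.
- move_l(position, attitude=None, feed=0.15, until_force=None): straight line of the TCP; attitude=None keeps the orientation; feed is the mean speed in m/s. With until_force (N) it stops when the force on the tool has changed by that much, and returns True; else False.
- move_joints(angles): joint-space move.
- command_gripper(opening, newtons=None): finger opening in m; newtons is the grip in N (None keeps the last); returns when the fingers have stopped.
- sleep(seconds).
- inverse_kinematics(position, orientation): joint angles nearest the present ones, or None.
- sense(): the state.
- camera(name): name is "scene" or "top" or "wrist"; returns (picture, depth): 480x640x3 uint8, red, green, blue; 480x640 float32, m along the optical axis (not along the pixel's ray), 0 where there is no reading.
- camera_params(name): a dict with "K" (3x3 intrinsics, pixels), "position" and "rotation" of the camera in the world; the wrist camera has in their place "tool_from_camera" (4x4, takes a point from camera to tool coordinates, whose origin is the TCP and whose axes are the tool frame's). Camera axes: x right, y down, z forward; pixel columns grow to the right and rows downward; lengths in m; the calibration is good to about 2 mm. A picture is of the moment at which its call begins: read the wrist's pose just before it. camera_params takes no time and is no camera call.
A pose or a line that the arm cannot do raises Unreachable and nothing moves.
- finish_job(): hands the job in, once; it reports no verdict.
The state is a dict: "time_s": time; "joint_pos": joint angles; "qd": joint speeds; "joint_efforts": joint torques, N m; "position": TCP position; "tcp_rot": TCP orientation; "wrist_force": force on the tool from outside, world axes, zero at the start; "ft_torque": the same for the moment, N m; "finger_gap": finger opening in m.
Only numpy, scipy, OpenCV 4.12 (cv2) and the standard library are available. Lean on these libraries where they do the work, as an engineer would, in place of code of your own. Each camera call takes 0.05 s, during which the arm holds its last target.

### The job

Pull the analyser's reagent drawer fully out, lift every cartridge straight up out of the transit tray by its fin and stand them all upright on the drawer's floor, then slide the drawer fully shut. After that, put the transit cover back on the emptied tray, both its holes over the two dowels and lying flat, and let go of it; leave the bottle and the tub beside the bay where they are.

Things in the scene. Friction and masses are not known exactly. Their poses are not given: they have to be found in the camera images.
- cart0_mid (a point): White plastic reagent cartridge; point at its centre, 32 mm above its underside. Body 64 x 44 x 34 mm (x, y, z); on top, centred, an upright grip fin 36 mm long (x), 12 mm thick (y), 30 mm tall: 64 mm tall in all. 0.09 to 0.18 kg. Starts in a tray pocket with only the fin above the tray. 3 or 4 of the four cartridges are present, in varying pockets.
- cart1_mid (a point): White plastic reagent cartridge; point at its centre, 32 mm above its underside. Body 64 x 44 x 34 mm (x, y, z); on top, centred, an upright grip fin 36 mm long (x), 12 mm thick (y), 30 mm tall: 64 mm tall in all. 0.09 to 0.18 kg. Starts in a tray pocket with only the fin above the tray. 3 or 4 of the four cartridges are present, in varying pockets.
- cart2_mid (a point): White plastic reagent cartridge; point at its centre, 32 mm above its underside. Body 64 x 44 x 34 mm (x, y, z); on top, centred, an upright grip fin 36 mm long (x), 12 mm thick (y), 30 mm tall: 64 mm tall in all. 0.09 to 0.18 kg. Starts in a tray pocket with only the fin above the tray. 3 or 4 of the four cartridges are present, in varying pockets.
- cart3_mid (a point): White plastic reagent cartridge; point at its centre, 32 mm above its underside. Body 64 x 44 x 34 mm (x, y, z); on top, centred, an upright grip fin 36 mm long (x), 12 mm thick (y), 30 mm tall: 64 mm tall in all. 0.09 to 0.18 kg. Starts in a tray pocket with only the fin above the tray. 3 or 4 of the four cartridges are present, in varying pockets.
- tray_top (a point): Centre of the top face of the grey transit tray, fixed, 162 x 167 x 39 mm (x, y, z), left or right of the drawer. Its four pockets, 67 x 47 mm (x, y), 34 mm deep, are centred 38.5 mm along +-x and 30 mm along +-y from here. A cartridge has 1.5 mm play on each side, its body's top level with the tray's top.
- dowel_a (a point): Tip of one steel dowel of the tray: 12 mm thick, 20 mm tall above the tray's top, its last 8 mm tapering to 5 mm; it stands 68 mm along the tray's +y from the centre.
- dowel_b (a point): Tip of the other dowel, alike, 68 mm along the tray's -y from the centre.
- cover_mid (a point): Grey transit cover, lying flat on the table across the drawer from the tray; point at its centre, 20 mm above its underside. Plate 160 x 165 x 6 mm (x, y, z); on top, centred, an upright grip rib 70 mm long (x), 14 mm thick (y), 34 mm tall: 40 mm tall in all. 0.15 to 0.31 kg. Fits the dowels either way round; seated, its plate lies flat on the tray's top.
- hole_a (a point): Centre of one through hole of the cover, 15.5 mm wide, 68 mm along the cover's +y from its centre, 3 mm above its underside.
- hole_b (a point): The other hole, alike, 68 mm along the cover's -y.
- drawer (a joint): How far the reagent drawer is pulled out, m: 0 shut, 0.180 fully out at its stop. It starts 20 to 60 mm open, slides with about 1.5 N and stays where it is left.
- drawer_floor (a point): Centre of the drawer's inner floor, 18 mm above the table, moving with the drawer; its x points away from the robot into the bay, the drawer pulls out along -x. Inside 174 mm (x, 87 mm beyond this point, 87 mm or a little more before it) by 194 mm (y); side and rear walls rise 35 mm above the floor, the front panel 82 mm.
- bay_front (a point): Centre of the front edge, at table height, of the fixed white bay the drawer slides into: 300 mm wide (y), 240 mm deep, 130 mm tall. Same axes as the drawer. The upper edge of its opening is 112 mm above the table, 94 mm above the drawer's floor.
- drawer_handle (a point): Centre of the drawer's handle, a level aluminium bar 110 mm long (y), 10 mm thick (x) and 14 mm tall, 79 mm above the table; between the bar and the front panel is a gap of 40 mm, and the bar's stems stand 50 mm to either side of its centre.
- buffer_bottle: Bystander: closed bottle, 60 mm wide, 150 mm tall, origin under its centre.
- wipes_tub: Bystander: round tub with lid, 76 mm wide, 130 mm tall, origin under its centre.
Not all that is in view belongs to the job. Leave any pink look-alike of the part that bears cover_mid alone.

How it is judged:
On the way, in this order (a step that is already met when the one before it is completed fails the run):
1. the drawer is fully out (value of joint drawer above 0.165 m), for 0.2 s.
2. every cartridge stands upright on the floor of the drawer (x of cart0_mid in the frame of drawer_floor between -0.085 and 0.085 m and y of cart0_mid in the frame of drawer_floor between -0.092 and 0.092 m and z of cart0_mid in the frame of drawer_floor between 0.026 and 0.038 m and angle between each of cart0_mid, cart1_mid, cart2_mid, cart3_mid's own z axis and vertical below 0.15 rad and x of cart1_mid in the frame of drawer_floor between -0.085 and 0.085 m and y of cart1_mid in the frame of drawer_floor between -0.092 and 0.092 m and z of cart1_mid in the frame of drawer_floor between 0.026 and 0.038 m and x of cart2_mid in the frame of drawer_floor between -0.085 and 0.085 m and y of cart2_mid in the frame of drawer_floor between -0.092 and 0.092 m and z of cart2_mid in the frame of drawer_floor between 0.026 and 0.038 m and x of cart3_mid in the frame of drawer_floor between -0.085 and 0.085 m and y of cart3_mid in the frame of drawer_floor between -0.092 and 0.092 m and z of cart3_mid in the frame of drawer_floor between 0.026 and 0.038 m), for 0.2 s.
3. the drawer is shut with the cartridges in it (all of step 2 and value of joint drawer below 0.008 m), for 0.2 s.
4. the cover lies on the tray with both holes over the dowels (((horizontal distance between hole_a and dowel_a below 0.004 m and horizontal distance between hole_b and dowel_b below 0.004 m) or (horizontal distance between hole_a and dowel_b below 0.004 m and horizontal distance between hole_b and dowel_a below 0.004 m)) and angle between cover_mid's own z axis and vertical below 0.04 rad and z of cover_mid in the frame of tray_top between 0.016 and 0.0235 m), for 0.2 s.
At the end, for the whole second after the job is handed in: Every cartridge present stands upright (within about 8 degrees) on the drawer's floor, the drawer is shut to within 8 mm, and the cover lies flat on the tray's top (within 3 mm), each hole within 4 mm of a dowel's axis, at rest (all of step 3 and all of step 4 and linear speed of cover below 0.02 m/s); the robot touches nothing.
It fails at once if the buffer bottle is shifted by more than 5 cm or knocked over (distance of buffer_bottle from where it was at the start of the episode above 0.05 m or angle between buffer_bottle's own z axis and vertical above 0.5 rad).
It fails at once if the wipes tub is shifted by more than 5 cm or knocked over (distance of wipes_tub from where it was at the start of the episode above 0.05 m or angle between wipes_tub's own z axis and vertical above 0.5 rad).
Of cart0, cart1, cart2, cart3 only 3 to 4 are there at a start; the rules pass over those that are not, and their reading is None.
At some moment in a run one of cover may be knocked a few centimetres aside while the robot is not near it.
Once in a run the grip may slacken for a moment while it holds something.
It also fails if it takes over 210 s, if anything falls off the work surface, if the arm or the gripper's body presses on something with over 40 N, if the wrist force passes 120 N, or if a joint passes its speed limit or range.

## Working session

There is one attempt and no reset: what is moved stays moved. The work goes in short steps, each a Python script; the robot and the scene stay as the last script left them, time stands still between calls to the robot, and variables do not carry over. Pictures are saved under pics/ and viewed, and the job is handed in when it is done.

```bash
mkdir -p pics; ls
python3 - <<'E'
from rig import *
import cv2
s=sense();print(s['time_s'],s['position'],s['tcp_rot'],s['finger_gap'])
for n in ("scene","top"):
    p=camera_params(n);print(n,p)
    im,d=camera(n);cv2.imwrite(f'pics/{n}0.png',im[:,:,::-1])
    import numpy as np;np.save(f'pics/{n}0.npy',d)
print(camera_params("wrist"))
E
```

```text
pics
0.0 [ 0.2399772  -0.6302342   0.22751682] [[-7.97017489e-04  9.34550819e-01  3.55828795e-01]
 [ 1.89262028e-03  3.55829680e-01 -9.34548905e-01]
 [-9.99997891e-01 -7.14030303e-05 -2.05235231e-03]] 0.08542322968793357
scene {'K': array([[543.36183536,   0.        , 314.74115382],
       [  0.        , 543.36183536, 241.47319893],
       [  0.        ,   0.        ,   1.        ]]), 'position': array([1.27298214, 0.32092377, 1.09965531]), 'rotation': array([[-0.39890218,  0.70178451, -0.59023347],
       [ 0.91697138,  0.30974573, -0.251438  ],
       [ 0.006367  , -0.64152637, -0.76707456]])}
top {'K': array([[458.61093144,   0.        , 315.41206147],
       [  0.        , 458.61093144, 236.15595767],
       [  0.        ,   0.        ,   1.        ]]), 'position': array([ 0.40964779, -0.00328058,  1.18667531]), 'rotation': array([[-0.01524744, -0.99493959,  0.09931126],
       [-0.99984346,  0.01606312,  0.00741887],
       [-0.00897657, -0.09918259, -0.99502876]])}
{'K': array([[366.05133719,   0.        , 317.95293261],
       [  0.        , 366.05133719, 244.75953854],
       [  0.        ,   0.        ,   1.        ]]), 'tool_from_camera': array([[-6.06880978e-04, -2.65245118e-01,  9.64180823e-01,
        -1.45969258e-01],
       [-2.84296964e-04, -9.64180916e-01, -2.65245323e-01,
         6.69336107e-02],
       [ 9.99999775e-01, -4.35086021e-04,  5.09734675e-04,
        -4.36482484e-04],
       [ 0.00000000e+00,  0.00000000e+00,  0.00000000e+00,
         1.00000000e+00]])}
```

View pics/scene0.png

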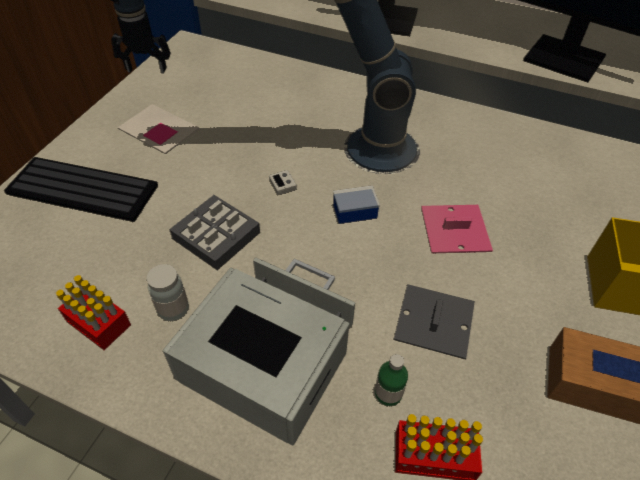

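View pics/top0.png

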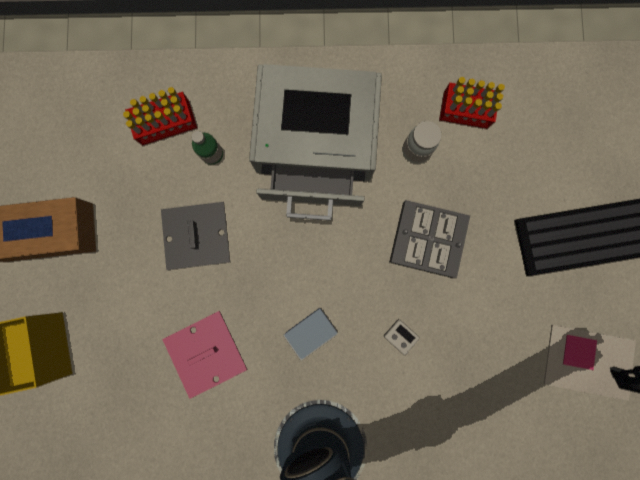

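The top view shows the grey cover at (195,236) with its pink look-alike at (205,355). All four pockets of the tray at (430,239) hold a cartridge. The drawer front and handle are near (310,205), the bottle at (207,147) and the tub at (423,140). I'll enlarge these for confirmation and measure roughly.

```bash
cat > h.py <<'E'
import numpy as np, cv2, json
from rig import *
def ray(name,u,v,cp=None):
    p=cp or camera_params(name)
    d=p['rotation']@np.linalg.inv(p['K'])@np.array([u,v,1.]); return p['position'],d
def wcam(s):
    p=camera_params('wrist');T=np.array(p['tool_from_camera']);R=np.array(s['tcp_rot'])
    return dict(K=p['K'],position=np.array(s['position'])+R@T[:3,3],rotation=R@T[:3,:3])
def on(cp,u,v,z):
    o,d=ray(None,u,v,cp); return o+d*(z-o[2])/d[2]
def proj(cp,P):
    q=np.array(cp['K'])@(np.array(cp['rotation']).T@(np.array(P)-cp['position'])); return q[:2]/q[2]
def tri(l):  # list of (cp,u,v)
    A=np.zeros((3,3));b=np.zeros(3)
    for cp,u,v in l:
        o,d=ray(None,u,v,cp);d=d/np.linalg.norm(d);M=np.eye(3)-np.outer(d,d);A+=M;b+=M@o
    return np.linalg.solve(A,b)
def cloud(cp,d):
    v,u=np.mgrid[:480,:640];K=cp['K']
    c=np.stack([(u-K[0,2])/K[0,0]*d,(v-K[1,2])/K[1,1]*d,d],-1)
    return c@np.array(cp['rotation']).T+cp['position']
def down(yaw):  # tool pointing down, jaw (z) axis along direction yaw
    z=np.array([np.cos(yaw),np.sin(yaw),0]);x=np.array([0,0,-1.]);return np.stack([x,np.cross(z,x),z],1)
def shot(name,path=None):
    s=sense();im,d=camera(name);cp=wcam(s) if name=='wrist' else camera_params(name)
    if path: cv2.imwrite(path,im[:,:,::-1]);np.savez(path[:-4]+'.npz',im=im,d=d,K=cp['K'],position=cp['position'],rotation=cp['rotation'])
    return im,d,cp
def load(path):
    z=np.load(path);return z['im'],z['d'],dict(K=z['K'],position=z['position'],rotation=z['rotation'])
E
python3 - <<'E'
from h import *
im=cv2.imread('pics/top0.png')
a=cv2.resize(im[190:410,150:260],None,fx=2.6,fy=2.6,interpolation=cv2.INTER_CUBIC)
b=cv2.resize(im[150:290,240:480],None,fx=2,fy=2,interpolation=cv2.INTER_CUBIC)
c=np.zeros((600,800,3),np.uint8);c[:a.shape[0],:a.shape[1]]=a;c[:b.shape[0],300:300+b.shape[1]]=b
cv2.imwrite('pics/crop0.png',c)
cp=camera_params('top')
for n,u,v,z in [('coverc',195,235,.04),('holeL',169,239,.006),('holeR',222,233,.006),('dL',401,237,.059),('dR',459,245,.059),('hl',288,213,.079),('hr',331,216,.079),('fl',258,191,.1),('fr',363,197,.1),('bottle',200,137,.15),('tub',427,131,.13),('traytl',403,203,.039),('traytr',469,211,.039),('traybr',458,277,.039),('traybl',391,264,.039),('bayBL',250,162,.13),('bayBR',376,169,.13)]:
    print(n,on(cp,u,v,z).round(4))
E
```

```text
coverc [0.5319 0.3086 0.04  ]
holeL [0.5262 0.3853 0.006 ]
holeR [0.5396 0.2477 0.006 ]
dL [ 0.5167 -0.2059  0.059 ]
dR [ 0.4946 -0.3477  0.059 ]
hl [0.5781 0.071  0.079 ]
hr [ 0.569  -0.0338  0.079 ]
fl [0.6296 0.1414 0.1   ]
fr [ 0.6107 -0.1108  0.1   ]
bottle [0.7493 0.2695 0.15  ]
tub [ 0.7607 -0.263   0.13  ]
traytl [ 0.6049 -0.2175  0.039 ]
traytr [ 0.5817 -0.3829  0.039 ]
traybr [ 0.4164 -0.3476  0.039 ]
traybl [ 0.4513 -0.1823  0.039 ]
bayBL [0.6932 0.1561 0.13  ]
bayBR [ 0.6712 -0.14    0.13  ]
```

View pics/crop0.png

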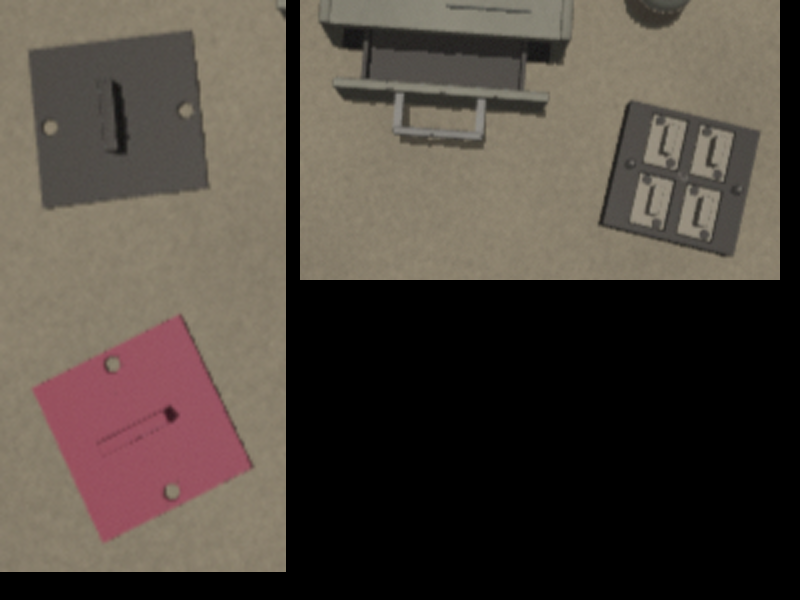

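The grey plate at top (195,236) is the cover: it is grey, has two holes and an upright rib, and lies across the drawer from the tray. The one at (205,355) is pink, so I leave it alone. Next come wrist views of the handle and tray from two places each.

Run:
```python
from h import *
R=down(np.pi/2-0.08)
for n,p in [('t1',(0.46,-0.24,.28)),('t2',(0.53,-0.30,.28)),('d1',(0.50,0.03,.30)),('d2',(0.57,-0.02,.30))]:
    movep(np.array(p),R); sleep(.2)
    s=sense(); im,d,cp=shot('wrist',f'pics/{n}.png'); print(n,s['time_s'],s['position'].round(4),cp['position'].round(3))
a=[cv2.imread(f'pics/{n}.png') for n in('t1','t2','d1','d2')]
cv2.imwrite('pics/m1.png',cv2.resize(np.vstack([np.hstack(a[:2]),np.hstack(a[2:])]),(800,600)))
```

```text
t1 1.9583 [ 0.4598 -0.2408  0.2798] [ 0.393 -0.235  0.426]
t2 2.6667 [ 0.5295 -0.2991  0.2804] [ 0.462 -0.293  0.426]
d1 4.175 [0.5003 0.0287 0.2997] [0.433 0.035 0.446]
d2 4.8583 [ 0.5694 -0.0189  0.3003] [ 0.502 -0.013  0.446]
```

View pics/m1.png

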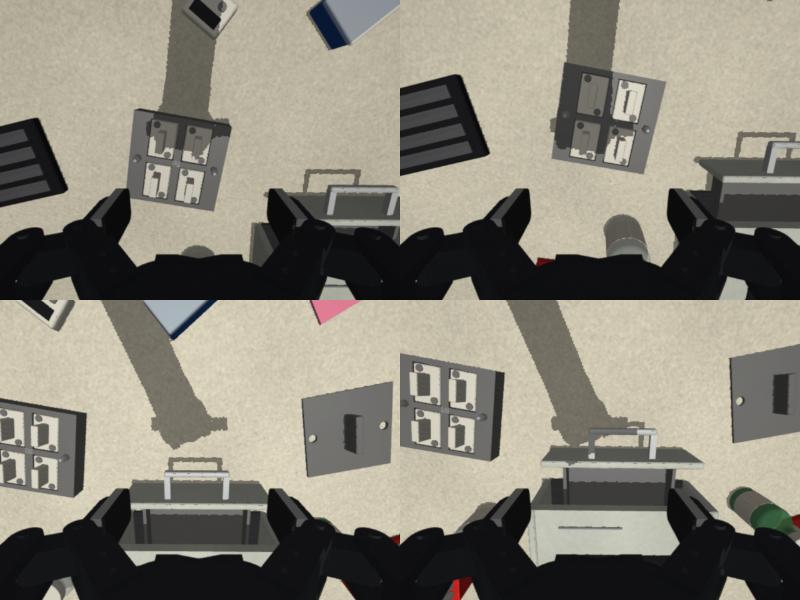

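The wrist views (800x600 mosaic) show the tray near (180,160) in t1 and the handle bar near (197,475) in d1. I enlarge them to pick pixels.

Run:
```python
from h import *
def crop(n,u0,v0,w,h,f):
    im=cv2.imread(f'pics/{n}.png')[v0:v0+h,u0:u0+w]
    im=cv2.resize(im,None,fx=f,fy=f,interpolation=cv2.INTER_CUBIC)
    for i in range(0,w,20):
        cv2.line(im,(i*f,0),(i*f,6),(0,0,255));cv2.putText(im,str(u0+i),(i*f,16),0,.3,(0,0,255))
    for i in range(0,h,20):
        cv2.line(im,(0,i*f),(6,i*f),(0,0,255));cv2.putText(im,str(v0+i),(8,i*f+4),0,.3,(0,0,255))
    return im
A=crop('t1',200,160,180,190,3);cv2.imwrite('pics/ct1.png',A)
A=crop('t2',230,90,210,200,3);cv2.imwrite('pics/ct2.png',A)
A=crop('d1',190,240,260,160,3);cv2.imwrite('pics/cd1.png',A)
A=crop('d2',210,190,260,160,3);cv2.imwrite('pics/cd2.png',A)
for n in('t1','t2','d1','d2','top0'):
  if n=='top0':continue
  im,d,cp=load(f'pics/{n}.npz');P=cloud(cp,d);ok=d>0
  for lo,hi in((.03,.045),(.06,.075),(.072,.092),(.095,.105),(.125,.135)):
    m=ok&(P[...,2]>lo)&(P[...,2]<hi)&(P[...,0]>.3); print(n,lo,m.sum(),np.median(P[m][:,2]) if m.any() else '', end='; ')
  m=ok&(abs(P[...,2])<.02); print('table',np.median(P[m][:,2]),m.sum())
```

```text
t1 0.03 20418 0.039608821048422976; t1 0.06 2800 0.06931876179222782; t1 0.072 4165 0.0848592431527106; t1 0.095 1488 0.10002296434537264; t1 0.125 1457 0.1306248506266819; table 0.0006831543861193223 192906
t2 0.03 22899 0.0395474919970254; t2 0.06 3094 0.06930318623243009; t2 0.072 3085 0.08409172452768937; t2 0.095 2138 0.10015486138214941; t2 0.125 2610 0.13053297512782477; table 0.0007042785582445088 193694
d1 0.03 16449 0.03966159430320859; d1 0.06 3227 0.06820712532961137; d1 0.072 3921 0.08515174378026436; d1 0.095 2739 0.10019283957917652; d1 0.125 3896 0.13039783014833972; table 0.0007736788110446757 196521
d2 0.03 21542 0.03967716593702114; d2 0.06 4470 0.06888597732775784; d2 0.072 4654 0.08516404496658883; d2 0.095 3981 0.10015461589477087; d2 0.125 18229 0.13065451341517748; table 0.0007789086894569031 178472
```

View pics/ct1.png

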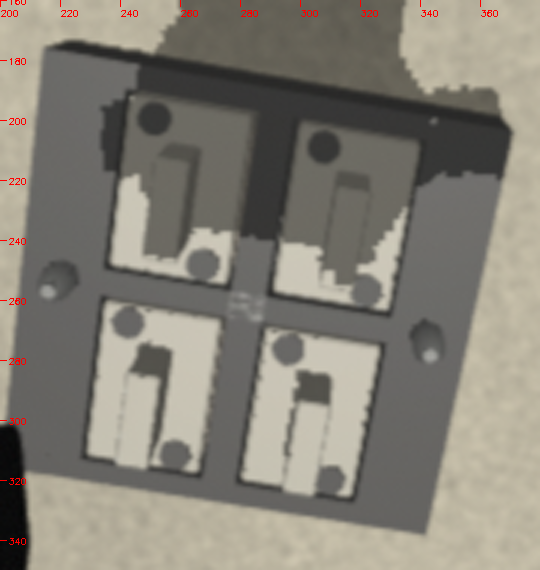

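View pics/ct2.png

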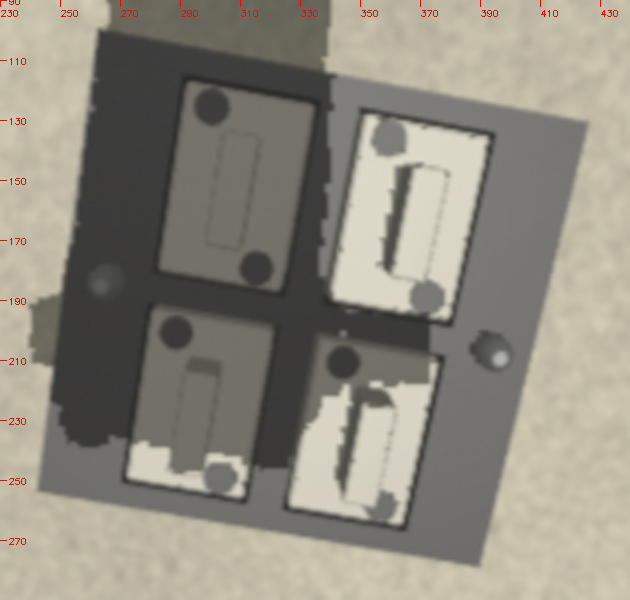

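View pics/cd1.png

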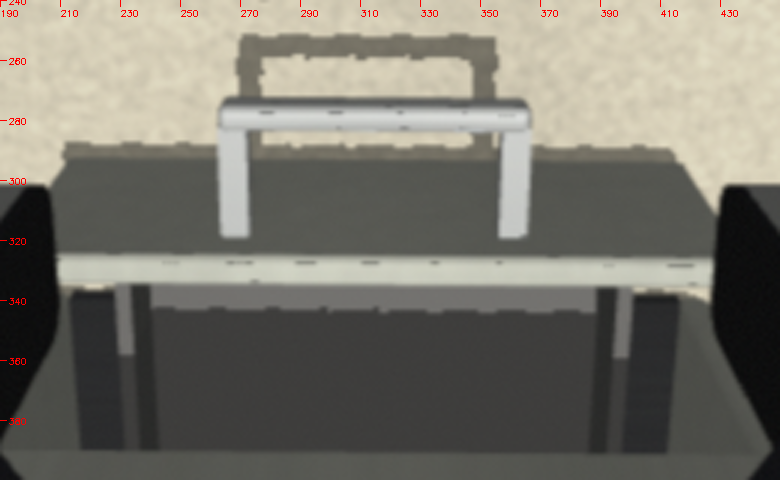

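View pics/cd2.png

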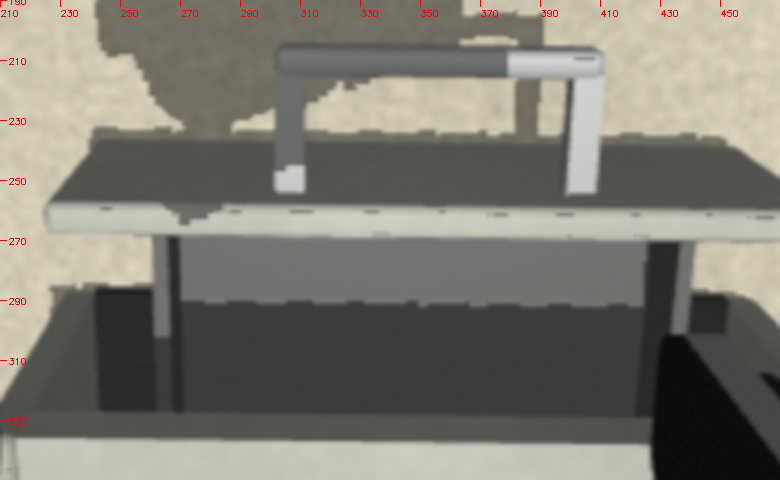

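```bash
cat >> h.py <<'E'
def rects(P,m,minn=80):
    m=cv2.morphologyEx(m.astype(np.uint8),cv2.MORPH_OPEN,np.ones((2,2),np.uint8))
    n,l,st,c=cv2.connectedComponentsWithStats(m)
    out=[]
    for i in range(1,n):
        if st[i,4]<minn: continue
        Q=P[l==i]; xy=(Q[:,:2]*1000).astype(np.float32)
        (cx,cy),(w,h),a=cv2.minAreaRect(xy)
        b=cv2.boxPoints(((cx,cy),(w,h),a)); e1=b[1]-b[0];e2=b[2]-b[1]
        L=e1 if np.linalg.norm(e1)>np.linalg.norm(e2) else e2
        yaw=np.degrees(np.arctan2(L[1],L[0]));yaw=(yaw+90)%180-90
        out.append((cx/1000,cy/1000,np.median(Q[:,2]),max(w,h),min(w,h),yaw,st[i,4]))
    return out
E
python3 - <<'E'
from h import *
for n in('t1','t2','d1','d2'):
  im,d,cp=load(f'pics/{n}.npz');P=cloud(cp,d);ok=(d>0)&(P[...,0]>.35)
  ok[:, :]&=True
  print(n)
  for nm,lo,hi,ylo,yhi in(('tray',.033,.046,-.42,-.15),('fin',.064,.074,-.42,-.15),('handle',.08,.09,-.1,.12),('panel',.095,.105,-.2,.2),('bay',.125,.136,-.2,.2)):
    m=ok&(P[...,2]>lo)&(P[...,2]<hi)&(P[...,1]>ylo)&(P[...,1]<yhi)
    for r in rects(P,m): print('  ',nm,np.round(r,4))
def both(a,b,pa,pb):
  ca=load(f'pics/{a}.npz')[2];cb=load(f'pics/{b}.npz')[2];return tri([(ca,*pa),(cb,*pb)]).round(4)
print('tri dowelL(img right, tip)',both('t1','t2',(343,278),(393.5,209)),'left',both('t1','t2',(215.5,257),(262.5,185)))
print('handle top corners', both('d1','d2',(265,281),(303,214)),both('d1','d2',(364.5,281),(408,215)))
print('fin top BR img t1 (front) corners',both('t1','t2',(298,294),(349,225)))
E
```

```text
t1
   tray [ 5.027000e-01 -2.782000e-01  3.960000e-02  2.349602e+02  1.744352e+02
 -1.483130e+01  1.838100e+04]
   fin [ 4.399000e-01 -2.823000e-01  6.940000e-02  1.318732e+02  2.241350e+01
 -3.546730e+01  4.460000e+02]
   fin [ 4.532000e-01 -2.390000e-01  6.950000e-02  1.205341e+02  1.474430e+01
 -1.083490e+01  4.210000e+02]
   fin [ 4.824000e-01 -2.915000e-01  6.940000e-02  2.112863e+02  1.835000e+01
 -2.726280e+01  3.890000e+02]
   fin [ 4.937000e-01 -2.503000e-01  6.950000e-02  2.038963e+02  1.381140e+01
 -1.253460e+01  3.660000e+02]
   handle [ 5.496000e-01 -6.350000e-02  8.570000e-02  4.538260e+02  1.003251e+02
  5.999400e+01  2.750000e+03]
   panel [ 5.760000e-01 -5.620000e-02  1.001000e-01  5.055006e+02  8.265730e+01
  5.355590e+01  1.437000e+03]
   bay [ 5.687000e-01 -1.269000e-01  1.306000e-01  4.121801e+02  4.856120e+01
  2.776180e+01  1.394000e+03]
t2
   tray [ 5.213000e-01 -2.836000e-01  3.960000e-02  1.833503e+02  1.787965e+02
  7.525430e+01  2.128200e+04]
   tray [ 6.232000e-01 -2.923000e-01  4.180000e-02  3.137179e+02  7.062160e+01
  1.307440e+01  3.550000e+02]
   fin
[... 2710 characters left out ...]
  6.930000e-02  2.949529e+02  3.542140e+01
 -7.302300e+01  4.690000e+02]
   handle [6.086000e-01 1.490000e-02 8.600000e-02 1.824667e+02 1.318499e+02
 5.166740e+01 2.479000e+03]
   panel [5.845000e-01 3.130000e-02 1.002000e-01 3.318531e+02 1.557552e+02
 8.473760e+01 3.130000e+03]
   bay [ 6.836000e-01 -5.470000e-02  1.307000e-01  2.925325e+02  2.310824e+02
  2.531460e+01  1.791500e+04]
   bay [6.764000e-01 1.311000e-01 1.297000e-01 3.020524e+02 1.125540e+01
 4.061750e+01 1.560000e+02]
tri dowelL(img right, tip) [ 0.5337 -0.2204  0.0526] left [ 0.4974 -0.3517  0.0593]
handle top corners [ 0.5702 -0.0343  0.0755] [0.5796 0.073  0.0748]
fin top BR img t1 (front) corners [ 0.5432 -0.2688  0.0663]
```

```bash
sed -i 's/np.ones((2,2),np.uint8))/np.ones((3,3),np.uint8))*m.astype(np.uint8)/' h.py
python3 - <<'E'
from h import *
for n in('t1','t2','d1','d2'):
  im,d,cp=load(f'pics/{n}.npz');P=cloud(cp,d);ok=(d>0)&(P[...,0]>.35)
  print(n)
  for nm,lo,hi,ylo,yhi in(('tray',.037,.043,-.42,-.15),('fin',.064,.074,-.42,-.15),('handle',.083,.088,-.1,.12),('panel',.098,.102,-.2,.2),('bay',.127,.134,-.2,.2)):
    m=ok&(P[...,2]>lo)&(P[...,2]<hi)&(P[...,1]>ylo)&(P[...,1]<yhi)
    for r in rects(P,m): print('  ',nm,*['%.4f'%x for x in r])
E
```

```text
t1
   tray 0.5146 -0.2861 0.0397 167.5166 162.9626 75.2582 17764.0000
   fin 0.4693 -0.3052 0.0694 35.9642 12.0856 -14.8147 446.0000
   fin 0.4844 -0.2467 0.0696 36.0384 11.9891 -14.7190 421.0000
   fin 0.5439 -0.3248 0.0695 36.2272 12.1909 -14.9634 383.0000
   fin 0.5589 -0.2667 0.0696 35.8777 11.9674 -14.8944 362.0000
   handle 0.5891 0.0160 0.0857 115.5352 51.4518 84.7818 1850.0000
   panel 0.6186 0.0082 0.1002 125.6498 12.2091 85.3757 1164.0000
   bay 0.7191 -0.0352 0.1306 58.6747 46.3765 76.7485 1443.0000
t2
   tray 0.5146 -0.2858 0.0396 167.6884 162.5268 75.2245 20762.0000
   fin 0.4697 -0.3053 0.0695 35.8154 12.0388 -14.5816 491.0000
   fin 0.4847 -0.2467 0.0695 35.8111 12.2975 -14.5999 490.0000
   fin 0.5442 -0.3249 0.0695 36.0335 11.9646 -14.6354 418.0000
   fin 0.5595 -0.2668 0.0694 36.0857 12.0554 -14.6044 423.0000
   fin 0.7222 -0.2834 0.0687 36.6861 5.9108 -61.5767 151.0000
   fin 0.7204 -0.2497 0.0689 31.6076 4.3222 64.9916 121.0000
   handle 0.5862 -0.0158 0.0856 50.6918 45.8754 -5.2526 919.0000
   panel 0.6133 -0.0568 0.1002 118.6353 11.9641 84.6577 1321.0000
   bay 0
[... 573 characters left out ...]
l 0.6197 0.0187 0.1003 227.4592 12.3992 85.0033 2045.0000
   bay 0.6971 0.0118 0.1305 240.0743 30.6470 85.1631 2950.0000
d2
   tray 0.5150 -0.2844 0.0398 165.0400 162.5042 75.2604 17106.0000
   fin 0.4697 -0.3047 0.0694 36.0067 13.2508 -15.1675 576.0000
   fin 0.4848 -0.2458 0.0694 36.3549 13.3639 -17.5489 537.0000
   fin 0.5441 -0.3244 0.0694 36.1637 14.2789 -16.5569 508.0000
   fin 0.5593 -0.2660 0.0695 35.8842 12.4968 -14.4644 467.0000
   handle 0.5890 0.0174 0.0859 109.9556 50.4131 84.8401 1853.0000
   panel 0.6195 0.0143 0.1003 259.5956 12.2713 84.8617 2710.0000
   bay 0.7301 -0.0251 0.1307 242.0922 104.6190 86.1090 17657.0000
   bay 0.7021 0.1497 0.1298 13.9939 12.1724 87.9579 124.0000
```

Measurements agree within about 1 mm across the views. The tray centre is (0.5146,-0.286), yaw -14.75°, top z 0.0396. Fin tops are at z 0.0695. The handle bar is at (0.569,0.019) with its top at 0.086, and drawer yaw is -5.1°. Now I pull the drawer.

```bash
cat >> h.py <<'E'
YD=np.radians(-5.1); DX=np.array([np.cos(YD),np.sin(YD),0]); DY=np.array([-np.sin(YD),np.cos(YD),0])
YT=np.radians(-14.75); TX=np.array([np.cos(YT),np.sin(YT),0]); TY=np.array([-np.sin(YT),np.cos(YT),0])
TRAY=np.array([.5145,-.2859,.039])
H0=np.array([.5688,.0190,.079])
E
python3 - <<'E'
from h import *
R=down(YD)
command_gripper(.032,40)
movep(H0+[0,0,.12],R)
move_l(H0+[0,0,.007],R,feed=.1,until_force=10)
s=sense();print(s['position'],s['wrist_force'])
command_gripper(0,40)
s=sense();print(s['finger_gap'],s['wrist_force'])
f0=s['position']
for tgt in(.10,.15):
    try: r=move_l(f0-DX*tgt,R,feed=.06,until_force=12)
    except Exception as e: print(repr(e));break
    s=sense();print(r,s['position'],np.dot(f0-s['position'],DX),s['wrist_force'].round(1),s['finger_gap'],s['time_s'])
    if r: break
E
```

```text
[0.56938011 0.01909397 0.08669348] [-0.27902817 -0.48168685 -0.28326747]
-0.00013087046486456977 [-0.74412698  0.35693556 -0.69896892]
False [0.46961387 0.02785132 0.08616064] 0.09965946367579621 [-0.5  0.9 -0.6] -0.000442395712494258 10.3917
False [0.41998735 0.03231078 0.08629275] 0.14948593312574082 [ 0.1  0.3 -0.3] 0.00013672940233707168 11.375
```

Run:
```python
from h import *
im,d,cp=shot('scene','pics/s1.png');shot('top','pics/top1.png')
shot('wrist','pics/w1.png')
a=cv2.imread('pics/s1.png');b=cv2.imread('pics/w1.png')
cv2.imwrite('pics/m2.png',np.hstack([cv2.resize(a[80:400,150:450],(400,427)),cv2.resize(b,(400,300),) if 0 else cv2.resize(b,(400,427))]))
```

```text
(no output)
```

View pics/m2.png

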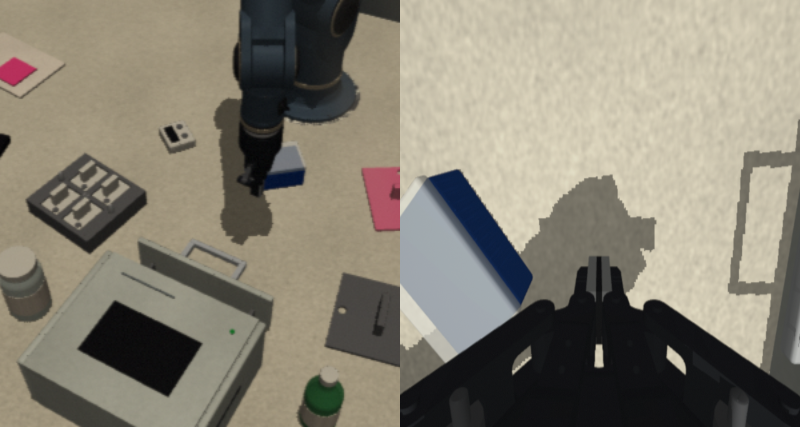

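The grip closed on nothing (gap 0) and the drawer did not move. The bar is still at right in the wrist view. I check the handle's place again with the fixed cameras.

Run:
```python
from h import *
s=sense();print(s['position'])
cp=camera_params('top')
for n in('top0.npy','top1.npz','s1.npz'):
  if n.endswith('npy'): d=np.load('pics/'+n)
  else: im,d,cp=load('pics/'+n)
  P=cloud(cp,d)
  for nm,lo,hi in(('handle',.08,.09),('panel',.096,.104)):
    m=(d>0)&(P[...,2]>lo)&(P[...,2]<hi)&(abs(P[...,1])<.2)&(P[...,0]>.5)&(P[...,0]<.66)
    print(n)
    for r in rects(P,m,15): print('  ',nm,*['%.4f'%x for x in r])
im,d,cp=load('pics/s1.npz');P=cloud(cp,d)
m=(d>0)&(P[...,2]<.14)&(P[...,2]>.03)&(abs(P[...,0]-.42)<.08)&(abs(P[...,1]-.03)<.07)&(im.max(2)<60)
Q=P[m];print(len(Q),Q.min(0),Q.max(0))
for z in np.arange(.05,.14,.01):
  q=Q[abs(Q[:,2]-z)<.005]; print(z.round(3),len(q),q.min(0).round(3) if len(q) else '',q.max(0).round(3) if len(q) else '')
```

```text
[0.41985941 0.03233226 0.08616133]
top0.npy
   handle 0.5867 0.0650 0.0849 40.2417 21.9712 1.0285 91.0000
   handle 0.6026 -0.0330 0.0846 11.0418 7.4726 -1.1973 20.0000
   handle 0.5853 -0.0303 0.0855 15.2071 7.3421 -1.0635 28.0000
   handle 0.5696 0.0428 0.0852 12.8059 8.6307 84.0311 21.0000
   handle 0.5672 0.0063 0.0849 51.4331 10.0931 84.6061 89.0000
   handle 0.5672 -0.0275 0.0850 13.0798 7.3629 -1.4411 22.0000
top0.npy
   panel 0.6299 0.1328 0.0988 9.8096 7.8583 -2.1300 19.0000
   panel 0.6269 0.1077 0.0995 34.3139 10.0696 87.8412 61.0000
   panel 0.6236 0.0716 0.0991 19.7132 10.6288 88.4164 41.0000
   panel 0.6197 0.0185 0.0994 62.6235 11.7743 86.8405 118.0000
   panel 0.6113 -0.0676 0.0994 92.0580 12.2163 84.7353 180.0000
top1.npz
   handle 0.5919 0.0682 0.0849 49.9959 10.1982 -0.3503 90.0000
   handle 0.5847 -0.0085 0.0848 55.1115 47.5326 87.6630 152.0000
   handle 0.5695 0.0367 0.0849 24.3563 10.0187 87.9050 47.0000
top1.npz
   panel 0.6293 0.1341 0.1000 25.2761 10.3020 87.4701 41.0000
   panel 0.6266 0.1029 0.0997 29.4039 10.8736 88.3014 57.0000
   panel 0.6236 0.0717 0.09
[... 267 characters left out ...]
84.2250 39.0669 80.9998 188.0000
   handle 0.6269 0.0204 0.0845 9.8650 4.4996 71.5902 17.0000
s1.npz
   panel 0.6124 -0.0826 0.1006 40.2143 13.2588 82.8931 80.0000
   panel 0.6191 -0.0165 0.1007 83.3510 13.0047 84.2975 156.0000
   panel 0.6269 0.0701 0.1004 86.9086 14.1447 84.3394 164.0000
   panel 0.6336 0.1327 0.1004 20.5381 10.2513 -78.2550 33.0000
95 [0.38832548 0.01870756 0.09127957] [0.45278782 0.04511646 0.1398164 ]
0.05 0  
0.06 0  
0.07 0  
0.08 0  
0.09 4 [0.419 0.026 0.091] [0.429 0.041 0.094]
0.1 20 [0.416 0.019 0.096] [0.435 0.042 0.104]
0.11 26 [0.416 0.02  0.105] [0.436 0.042 0.114]
0.12 17 [0.417 0.024 0.115] [0.437 0.042 0.124]
0.13 11 [0.411 0.038 0.126] [0.433 0.043 0.135]
```

Run:
```python
from h import *
for n in('s1','top1'):
  im,d,cp=load(f'pics/{n}.npz');P=cloud(cp,d)
  m=(d>0)&(P[...,2]<.2)&(P[...,2]>.015)&(abs(P[...,0]-.42)<.08)&(abs(P[...,1]-.03)<.06)
  Q=P[m]
  for z in np.arange(.02,.16,.01):
    q=Q[abs(Q[:,2]-z)<.005]; print(n,z.round(3),len(q),q.min(0).round(3) if len(q) else '',q.max(0).round(3) if len(q) else '')
a=cv2.imread('pics/s1.png')[170:270,300:400];cv2.imwrite('pics/fs.png',cv2.resize(a,(600,600),interpolation=cv2.INTER_CUBIC))
cp=camera_params('scene');print(proj(cp,[.42,.0323,.086]),proj(cp,[.42,.0323,.061]))
```

```text
s1 0.02 0  
s1 0.03 0  
s1 0.04 0  
s1 0.05 0  
s1 0.06 0  
s1 0.07 0  
s1 0.08 0  
s1 0.09 4 [0.419 0.026 0.091] [0.429 0.041 0.094]
s1 0.1 21 [0.415 0.019 0.096] [0.435 0.042 0.104]
s1 0.11 26 [0.416 0.02  0.105] [0.436 0.042 0.114]
s1 0.12 17 [0.417 0.024 0.115] [0.437 0.042 0.124]
s1 0.13 11 [0.411 0.038 0.126] [0.433 0.043 0.135]
s1 0.14 34 [0.388 0.02  0.135] [0.453 0.045 0.145]
s1 0.15 34 [0.371 0.023 0.145] [0.462 0.046 0.155]
s1 0.16 44 [0.383 0.021 0.156] [0.467 0.049 0.165]
top1 0.02 0  
top1 0.03 0  
top1 0.04 0  
top1 0.05 0  
top1 0.06 0  
top1 0.07 0  
top1 0.08 0  
top1 0.09 0  
top1 0.1 0  
top1 0.11 0  
top1 0.12 0  
top1 0.13 0  
top1 0.14 0  
top1 0.15 0  
top1 0.16 0  
[342.49685581 226.33019325] [342.046115   232.88993236]
```

View pics/fs.png

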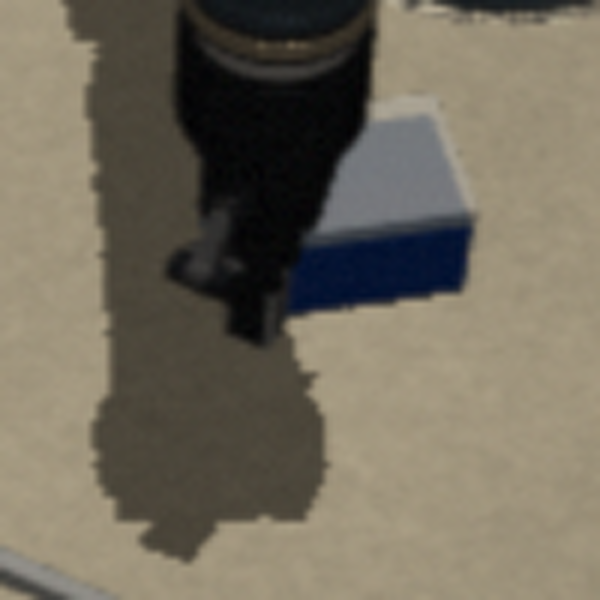

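Run:
```python
from h import *
s=sense();print(s['position'],s['tcp_rot'].round(3))
im,d,cp=load('pics/w1.npz')
T=np.array(camera_params('wrist')['tool_from_camera'])
v,u=np.mgrid[:480,:640];K=cp['K'];c=np.stack([(u-K[0,2])/K[0,0]*d,(v-K[1,2])/K[1,1]*d,d],-1)@T[:3,:3].T+T[:3,3]
for vv in range(270,460,10):
  print(vv,[tuple((c[vv,uu]*1000).round().astype(int)) for uu in (300,312,318,324,336)])
a=cv2.imread('pics/w1.png')[240:480,200:440];cv2.imwrite('pics/fw.png',cv2.resize(a,(600,600),interpolation=cv2.INTER_CUBIC))
```

```text
[0.41985941 0.03233226 0.08616133] [[ 0.     0.089  0.996]
 [ 0.     0.996 -0.089]
 [-1.     0.     0.   ]]
270 [(np.int64(87), np.int64(-14), np.int64(-12)), (np.int64(-146), np.int64(67), np.int64(0)), (np.int64(85), np.int64(-14), np.int64(0)), (np.int64(85), np.int64(-14), np.int64(4)), (np.int64(86), np.int64(-14), np.int64(12))]
280 [(np.int64(86), np.int64(-21), np.int64(-12)), (np.int64(84), np.int64(-21), np.int64(-4)), (np.int64(85), np.int64(-21), np.int64(0)), (np.int64(85), np.int64(-21), np.int64(4)), (np.int64(85), np.int64(-21), np.int64(12))]
290 [(np.int64(85), np.int64(-28), np.int64(-12)), (np.int64(-10), np.int64(11), np.int64(-3)), (np.int64(-11), np.int64(12), np.int64(0)), (np.int64(-9), np.int64(11), np.int64(2)), (np.int64(86), np.int64(-28), np.int64(12))]
300 [(np.int64(-19), np.int64(11), np.int64(-7)), (np.int64(-20), np.int64(11), np.int64(-3)), (np.int64(-21), np.int64(12), np.int64(0)), (np.int64(-20), np.int64(11), np.int64(2)), (np.int64(-12), np.int64(8), np.int64(7))]
310 [(np.int64(-29), np.int64(12), np.int64(-7)), (np.int64(-29), np.int64(11), 
[... 2619 characters left out ...]
(11), np.int64(3))]
430 [(np.int64(-85), np.int64(12), np.int64(-4)), (np.int64(-84), np.int64(11), np.int64(-2)), (np.int64(-84), np.int64(11), np.int64(0)), (np.int64(-84), np.int64(11), np.int64(1)), (np.int64(-84), np.int64(11), np.int64(3))]
440 [(np.int64(-87), np.int64(11), np.int64(-4)), (np.int64(-86), np.int64(11), np.int64(-2)), (np.int64(-87), np.int64(12), np.int64(0)), (np.int64(-85), np.int64(10), np.int64(1)), (np.int64(-87), np.int64(12), np.int64(3))]
450 [(np.int64(-90), np.int64(12), np.int64(-4)), (np.int64(-89), np.int64(11), np.int64(-1)), (np.int64(-89), np.int64(11), np.int64(0)), (np.int64(-89), np.int64(11), np.int64(1)), (np.int64(-89), np.int64(11), np.int64(3))]
```

View pics/fw.png

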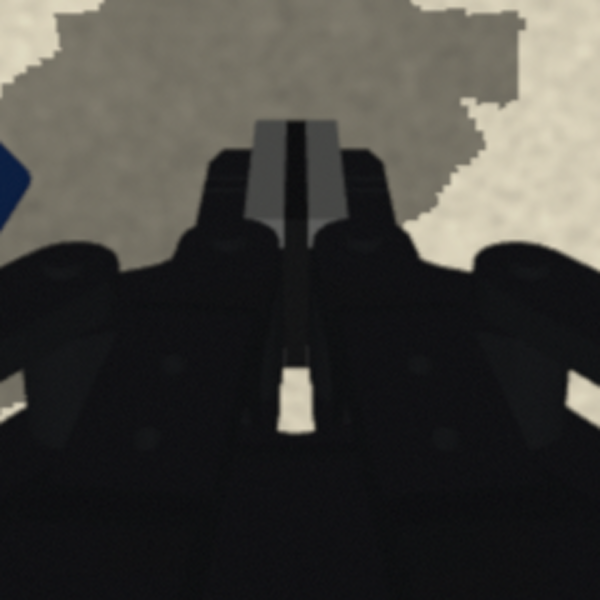

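In the wrist depth the shut fingertips lie at about tool x = -8 mm, and the scene view puts them at z≈0.09 with the TCP at 0.086. The text says they are 25 mm ahead of the TCP, so the two disagree. I check with a gentle touch on bare table.

Run:
```python
from h import *
R=down(YD)
move_l([.45,.025,.086],R)
r=move_l([.45,.025,.03],R,feed=.05,until_force=4);print(r,sense()['position'])
if not r:
    r=move_l([.45,.025,-.012],R,feed=.02,until_force=4);s=sense();print(r,s['position'],s['wrist_force'])
s=sense()
move_l([.45,.025,.09],R)
print(sense()['time_s'])
```

```text
False [0.45028839 0.02502908 0.03028367]
True [ 0.45003321  0.02499593 -0.00261203] [-0.54892788 -1.02814874  6.43377471]
15.3917
```

The tips touch the table at TCP z≈-0.003, so the real fingertips are about 3 mm behind the reported TCP. The grasp point is therefore about 22 mm behind it. All heights below use the measured offset.

Run:
```python
from h import *
R=down(YD)
move_l([.45,.025,.16],R)
command_gripper(.032,40)
movep(H0+[0,0,.09],R)
r=move_l([H0[0],H0[1],.057],R,feed=.1,until_force=8)
s=sense();print(r,s['position'],s['wrist_force'].round(1))
command_gripper(0,40)
s=sense();print(s['finger_gap'],s['wrist_force'].round(1))
f0=s['position']
if s['finger_gap']>.006:
  for tgt in(.10,.15):
    r=move_l(f0-DX*tgt,R,feed=.06,until_force=12)
    s=sense();print(r,s['position'],np.dot(f0-s['position'],DX),s['wrist_force'].round(1),s['finger_gap'],s['time_s'])
    if r: break
```

```text
False [0.56939606 0.01910851 0.05768242] [ 0.4 -0.4 -0.7]
0.009020204560136906 [-0.2 -0.5  3.4]
False [0.46954899 0.0280067  0.0576671 ] 0.10023731024957948 [0.1 0.5 6.7] 0.00959970516002307 20.3583
True [0.44786047 0.03002237 0.05775048] 0.12201914996898118 [ 2.1  0.  -1.7] 0.009250744957658387 20.8583
```

Run:
```python
from h import *
R=down(YD)
s=sense();p=s['position']
r=move_l(p-DX*.008,R,feed=.02,until_force=15);s=sense();print(r,np.dot(p-s['position'],DX),s['wrist_force'].round(1))
sleep(.3)
command_gripper(.032);p=sense()['position']
move_l(p+[0,0,.10],R)
move_l([.47,.02,.30],down(np.pi/2+YD));sleep(.2)
s=sense();im,d,cp=shot('wrist','pics/d3.png');P=cloud(cp,d);ok=(d>0)&(P[...,0]>.35)
for nm,lo,hi in(('handle',.083,.088),('panel',.098,.102),('bay',.127,.134),('side',.049,.056),('floor',.014,.022)):
    m=ok&(P[...,2]>lo)&(P[...,2]<hi)&(abs(P[...,1])<.2)
    for r in rects(P,m): print('  ',nm,*['%.4f'%x for x in r])
print(s['time_s'])
```

```text
True -8.125739857706863e-05 [0.6 0.8 1.7]
   handle 0.4674 0.0281 0.0859 109.9941 49.6733 84.9543 1888.0000
   panel 0.4978 0.0251 0.1003 260.4125 11.8516 84.7187 2775.0000
   bay 0.7172 0.1382 0.1304 51.8233 14.4755 39.2850 397.0000
   bay 0.6846 -0.1342 0.1305 31.8703 11.5721 -18.9974 198.0000
   side 0.5437 -0.0792 0.0535 72.4274 6.5056 -5.0444 345.0000
   side 0.5756 0.1186 0.0534 98.5338 6.9189 -5.3205 489.0000
   side 0.6844 0.0003 0.0534 115.3488 8.0609 84.9922 599.0000
   floor 0.6050 0.0157 0.0186 194.7793 157.9803 84.8843 12472.0000
24.5667
```

View pics/d3.png

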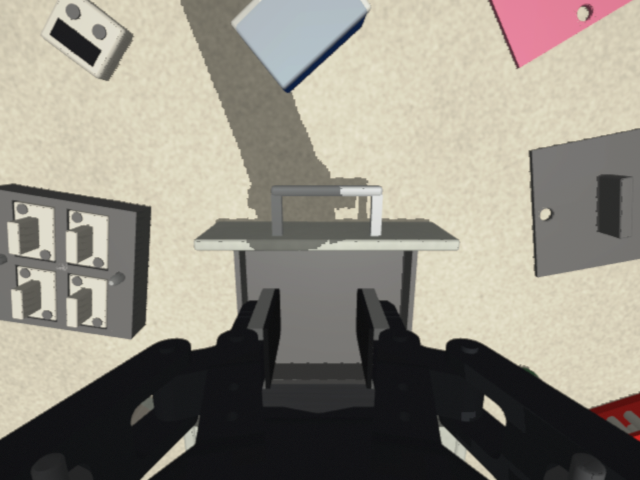

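The drawer now stops rigidly. Panel back to bay front measures about 0.178 m, so it is fully out. The floor centre is at about (0.594,0.0167) and the floor is at z 0.0186. The first cartridge is next.

```bash
cat >> h.py <<'E'
FLOOR=np.array([.594,.0167,.018])
RT=down(YT+np.pi/2); RD=down(YD+np.pi/2)
FIN=[(.5592,-.2667),(.5441,-.3248),(.4846,-.2466),(.4696,-.3052)]
SLOT=[(.032,.045),(.032,-.045),(-.042,.045),(-.042,-.045)]
def pick(i,fin=None,z=.041):
    x,y=fin if fin is not None else FIN[i]
    command_gripper(.04)
    movep(np.array([x,y,.13]),RT)
    r=move_l([x,y,z],RT,feed=.12,until_force=6)
    s=sense();print('down',r,s['position'].round(4),s['wrist_force'].round(1))
    if r: return False
    command_gripper(0,80)
    s=sense();print('grip',s['finger_gap'],s['wrist_force'].round(1))
    move_l([x,y,.09],RT,feed=.07)
    move_l([x,y,.17],RT,feed=.2)
    s=sense();print('lifted',s['finger_gap'],s['wrist_force'].round(1),s['time_s'])
    return s['finger_gap']>.009
def place(i,z=.0545):
    a,b=SLOT[i];p=FLOOR+a*DX+b*DY
    movep(np.array([p[0],p[1],.16]),RD)
    print('over',sense()['finger_gap'])
    move_l([p[0],p[1],.075],RD,feed=.15,until_force=8)
    r=move_l([p[0],p[1],z],RD,feed=.03,until_force=5)
    s=sense();print('placed',r,s['position'].round(4),s['wrist_force'].round(1),s['finger_gap'])
    command_gripper(.034);
    move_l([p[0],p[1],.16],RD,feed=.2)
    print(sense()['time_s'])
E
python3 - <<'E'
from h import *
if pick(0): place(0)
shot('wrist','pics/p0.png')
E
```

```text
down False [ 0.5599 -0.2667  0.0418] [ 0.5 -0.9 -0.2]
grip 0.010622742678830175 [-0.5 -0.5  4. ]
lifted 0.010723749160856822 [ 0.6 -0.2 -2. ] 28.825
over 0.01042446615542258
placed True [0.6297 0.0586 0.0549] [ 0.3 -0.1  4.9] 0.010672715713687053
32.4833
```

View pics/p0.png

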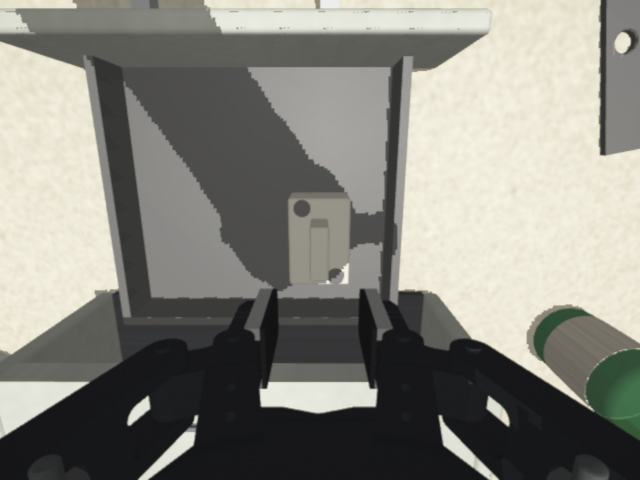

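The first cartridge stands upright in the drawer at px (320,240), near the rear-left. I do the other three the same way.

Run:
```python
from h import *
for i in(1,2,3):
    if not pick(i): print('FAILED',i);break
    place(i)
    m=shot('wrist',f'pics/p{i}.png')
```

```text
down False [ 0.5448 -0.3249  0.0417] [0.2 0.2 0.2]
grip 0.010350072896173845 [-0.4 -0.   4.2]
lifted 0.010590060539637007 [ 0.4 -0.1 -2.2] 36.8917
over 0.010440463222462882
placed True [ 0.6217 -0.031   0.055 ] [-0.2 -1.1  3.5] 0.010523195414871815
40.4583
down False [ 0.4854 -0.2465  0.0416] [-0.1 -0.4  0.1]
grip 0.010317951310711731 [-0.5 -1.2  4.1]
lifted 0.010387673411533623 [-0.8 -0.4 -2.5] 44.4083
over 0.010601588871596014
placed True [0.5559 0.0652 0.0548] [0.3 0.  4.1] 0.01049850011060561
48.025
down False [ 0.4703 -0.3052  0.0416] [-0.   0.3  0.3]
grip 0.010667948763773296 [-0.1  0.4  4.3]
lifted 0.010522954605144299 [-1.1 -1.2 -2.2] 52.3917
over 0.010771655120526937
placed True [ 0.5479 -0.0244  0.0548] [0.2 1.7 3.6] 0.010528319161761336
55.9167
```

View pics/p3.png

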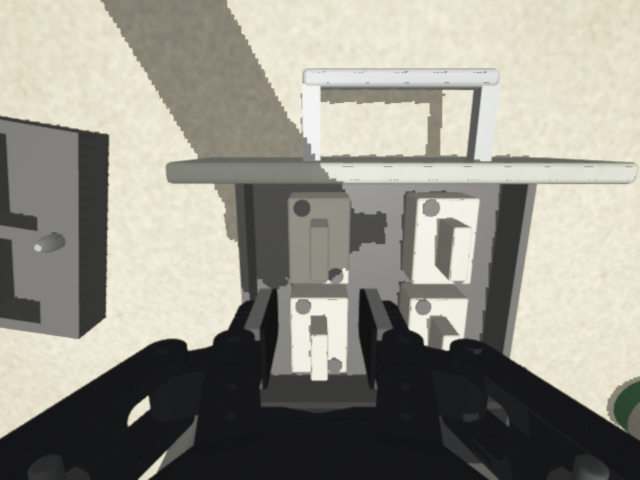

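All four stand in the drawer, with three fins visible plus one at px (440,335). I shut the drawer by its handle.

Run:
```python
from h import *
R=down(YD); h=np.array([.4480,.0300,0])
movep(np.array([.46,.02,.19]),R)
command_gripper(.032,40)
move_l(h+[0,0,.15],R)
r=move_l(h+[0,0,.057],R,feed=.1,until_force=8);print(r,sense()['wrist_force'].round(1))
if not r:
  command_gripper(0,40);s=sense();f0=s['position'];print(s['finger_gap'],f0)
  for a in(.165,.19):
    r=move_l(f0+DX*a,R,feed=.08 if a<.18 else .03,until_force=12);s=sense();print(r,np.dot(s['position']-f0,DX),s['position'],s['wrist_force'].round(1),s['finger_gap'],s['time_s'])
    if r:break
```

```text
False [-0.9  1.5 -1.2]
0.009503330026228345 [0.44870323 0.03002057 0.05769419]
False 0.1651035111818327 [0.61313775 0.01517171 0.05774702] [-0.5 -2.3  3.3] 0.009028803117723892 61.5417
True 0.17901200133878348 [0.6269822  0.01383479 0.05771074] [-0.1 -0.8  4.5] 0.008994813549284377 62.1167
```

Run:
```python
from h import *
R=down(YD); p=sense()['position']
r=move_l(p+DX*.006,R,feed=.02,until_force=18);s=sense();print(r,np.dot(s['position']-p,DX))
sleep(.2);command_gripper(.032);p=sense()['position']
move_l(p+[0,0,.10],R)
im,d,cp=shot('top','pics/top2.png');P=cloud(cp,d)
m=(d>0)&(P[...,2]>.096)&(P[...,2]<.104)&(abs(P[...,1])<.2)&(P[...,0]>.4)&(P[...,0]<.75)
for r in rects(P,m,15): print('  ',*['%.4f'%x for x in r])
# look at the cover from two places
C=np.array([.532,.312])
for n,q in(('c1',(.50,.30)),('c2',(.55,.34))):
    movep(np.array([q[0],q[1],.28]),down(np.pi/2));sleep(.2)
    s=sense();im,d,cp=shot('wrist',f'pics/{n}.png');P=cloud(cp,d);ok=(d>0)&(P[...,0]>.35)
    for nm,lo,hi in(('plate',.004,.009),('rib',.036,.044)):
        m=ok&(P[...,2]>lo)&(P[...,2]<hi)&(P[...,1]>.18)&(P[...,1]<.46)&(P[...,0]>.42)&(P[...,0]<.66)
        for r in rects(P,m,150): print(n,nm,*['%.4f'%x for x in r])
print(s['time_s'])
a=[cv2.imread(f'pics/{n}.png') for n in('c1','c2','top2')]
cv2.imwrite('pics/m3.png',np.vstack([np.hstack([cv2.resize(i,(400,300)) for i in a[:2]]),np.hstack([cv2.resize(a[2],(400,300)),np.zeros((300,400,3),np.uint8)])]))
```

```text
True -0.00013276912835831768
   0.6865 0.1303 0.0995 22.7579 10.4888 85.0061 45.0000
   0.6842 0.1013 0.1002 26.7123 8.2928 -87.8831 43.0000
   0.6669 -0.0921 0.0989 37.2627 11.7431 82.4581 75.0000
c1 plate 0.5019 0.3629 0.0066 165.2696 160.1900 -83.8491 18156.0000
c1 rib 0.5019 0.3628 0.0404 70.0743 14.2081 6.0301 865.0000
c2 plate 0.5019 0.3629 0.0066 165.4407 160.3702 -83.8509 20015.0000
c2 rib 0.5018 0.3628 0.0404 69.8976 13.9848 6.1575 923.0000
65.9167
```

View pics/m3.png

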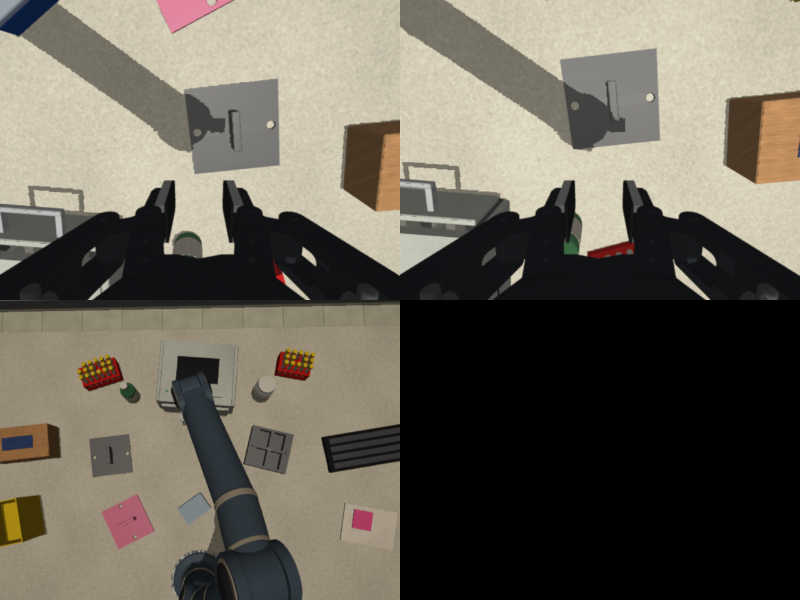

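The cover has been knocked from (0.532,0.309) to (0.502,0.363), yaw 6.15°. It is still the grey one with the rib, at px (235,130) in view c1, and the tray is empty. I grip it at the new place and measure its pose in hand.

```bash
cat >> h.py <<'E'
def inhand(path=None):
    s=sense();im,d,cp=shot('wrist',path);P=cloud(cp,d);P2=(P-s['position'])@np.array(s['tcp_rot'])
    return s,im,d,P,P2
E
python3 - <<'E'
from h import *
C=np.array([.5019,.3629]);YC=np.radians(6.15);R=down(YC+np.pi/2)
command_gripper(.045)
movep(np.array([C[0],C[1],.12]),R)
t=np.array([C[0],C[1],.0075]);move_l([t[0],t[1],.03],R,feed=.12,until_force=6)
s=sense();t[:2]-=s['position'][:2]-C
r=move_l(t,R,feed=.04,until_force=6)
s=sense();print(r,s['position'],s['wrist_force'].round(1))
command_gripper(0,100);s=sense();print(s['finger_gap'],s['position'],s['wrist_force'].round(1))
move_l(s['position']*[1,1,0]+[0,0,.05],R,feed=.05)
move_l(s['position']*[1,1,0]+[0,0,.20],R,feed=.15);sleep(.2)
s,im,d,P,P2=inhand('pics/g1.png');print(s['finger_gap'],s['wrist_force'].round(1),s['position'],s['time_s'])
E
```

```text
False [0.50145848 0.36242139 0.00745536] [-0.5  0.2  1.1]
0.012371127122012302 [0.50171562 0.36256649 0.00806719] [-0.2 -0.1  3.1]
0.012756506450180375 [ 0.8  0.8 -2.1] [0.50143364 0.36225596 0.19907694] 71.3167
```

View pics/g1.png

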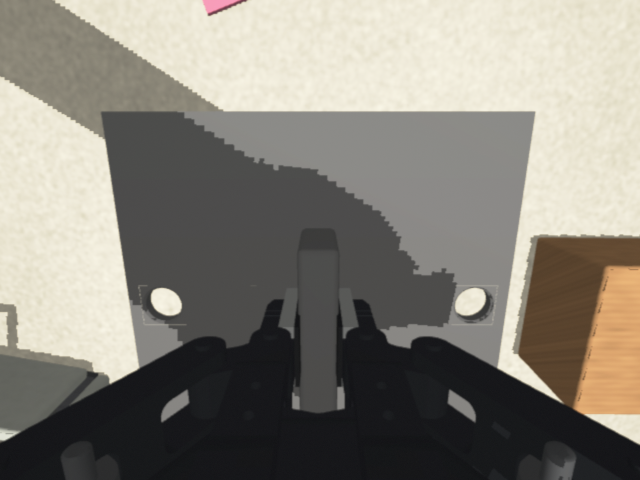

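Both holes are visible in hand, at px (166,302) and (472,302). I compute their places in the tool frame, then carry the cover over the tray.

```bash
cat >> h.py <<'E'
def holes(path):
    im,d,P,P2,s=None,None,None,None,None
def hole_in_tool(s,d,P2,guess=((166,302),(472,302))):
    # plate plane in tool coords
    sel=(d>0);reg=np.zeros_like(sel);reg[115:225,150:480]=True
    Q=P2[sel&reg];x0=np.median(Q[:,0]);Q=Q[abs(Q[:,0]-x0)<.012]
    for _ in range(4):
        A=np.c_[Q[:,1],Q[:,2],np.ones(len(Q))];c=np.linalg.lstsq(A,Q[:,0],rcond=None)[0]
        e=Q[:,0]-A@c;Q=Q[abs(e)<.003]
    print('plane x0 %.4f slopes %.4f %.4f'%(c[2],c[0],c[1]))
    dev=P2[...,0]-(c[0]*P2[...,1]+c[1]*P2[...,2]+c[2])
    m=((dev>.0012)&sel).astype(np.uint8)
    p=camera_params('wrist');T=np.array(p['tool_from_camera']);K=p['K'];out=[]
    n,l,st,cen=cv2.connectedComponentsWithStats(m)
    for g in guess:
        cand=[i for i in range(1,n) if 150<st[i,4]<3000 and np.hypot(*(cen[i]-g))<35]
        if not cand: print('no hole',g);continue
        i=max(cand,key=lambda i:st[i,4])
        cs,_=cv2.findContours((l==i).astype(np.uint8),cv2.RETR_EXTERNAL,cv2.CHAIN_APPROX_NONE)
        ct=max(cs,key=len)[:,0].astype(float)
        pts=[]
        for u,v in ct:
            dd=T[:3,:3]@np.linalg.inv(K)@np.array([u,v,1.]);o=T[:3,3]
            t=(c[2]+c[0]*o[1]+c[1]*o[2]-o[0])/(dd[0]-c[0]*dd[1]-c[1]*dd[2]);pts.append((o+t*dd)[1:])
        (cy,cz),r=cv2.minEnclosingCircle((np.array(pts)*1000).astype(np.float32)[:,None])
        print('hole px',cen[i].round(1),'tool y,z mm %.2f %.2f r %.2f mean %s'%(cy,cz,r,(np.mean(pts,0)*1000).round(2)))
        out.append((cy/1000,cz/1000))
    return c,np.array(out)
E
sed -i '/^def holes(path)/,+1d' h.py
python3 - <<'E'
from h import *
s,im,d,P,P2=inhand()
c,h=hole_in_tool(s,d,P2);print(h.mean(0)*1000,np.degrees(np.arctan2(h[1,0]-h[0,0],h[1,1]-h[0,1])),np.linalg.norm(h[1]-h[0]))
E
```

```text
plane x0 0.0014 slopes -0.0007 0.0010
hole px [163.1 303.5] tool y,z mm -0.38 -67.82 r 8.34 mean [ -0.82 -67.88]
hole px [472.  303.4] tool y,z mm -0.27 67.80 r 8.12 mean [-0.66 68.27]
[-0.3244487  -0.01014709] 0.049249676637914845 0.13561261418620363
```

Run:
```python
from h import *
tgt=TRAY[:2]-.00035*TX[:2]
movep(np.array([.52,.03,.21]),down(YT/2+np.pi/2))
movep(np.array([tgt[0],tgt[1],.19]),RT);sleep(.2)
s,im,d,P,P2=inhand();print(s['finger_gap'],s['position'],s['time_s'])
c,h=hole_in_tool(s,d,P2)
move_l([tgt[0],tgt[1],.085],RT,feed=.1,until_force=8)
s=sense();e=s['position'][:2]-tgt;print('err',e)
move_l([*(tgt-e),.074],RT,feed=.04,until_force=6);sleep(.2)
s,im,d,P,P2=inhand('pics/g2.png');print(s['position'],tgt,s['wrist_force'].round(1),s['finger_gap'],s['time_s'])
cv2.imwrite('pics/g2c.png',np.hstack([cv2.resize(cv2.imread('pics/g2.png')[260:350,u:u+100],(400,360),interpolation=cv2.INTER_CUBIC) for u in(115,425)]))
```

```text
0.012429505184522812 [ 0.51491487 -0.28399877  0.19040691] 74.0833
plane x0 0.0014 slopes -0.0002 0.0007
hole px [162.8 303.5] tool y,z mm 0.02 -67.89 r 8.21 mean [ -0.26 -68.16]
hole px [471.9 303.6] tool y,z mm -0.23 67.92 r 8.29 mean [-0.36 68.14]
err [ 0.00058107 -0.00015445]
[ 0.51377086 -0.28565872  0.07418739] [ 0.51416153 -0.28581089] [-0.2 -0.5 -2.7] 0.012701340455344544 75.9583
```

View pics/g2c.png

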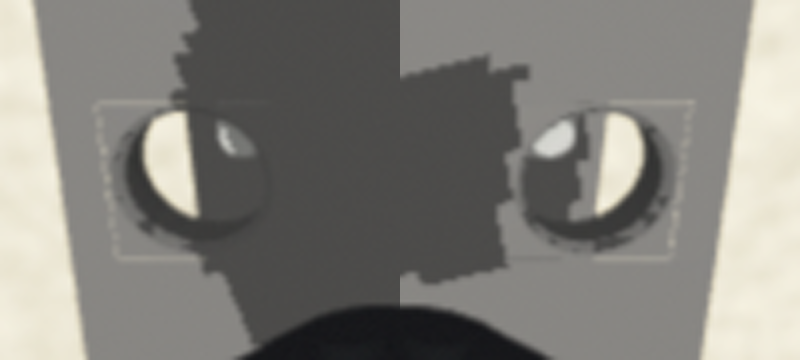

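Through both holes the dowel tips show at px (174,295) and (464,294). I compare that with where they should project.

Run:
```python
from h import *
im,d,cp=load('pics/g2.npz')
for sgn in(-1,1):
  for z in(.0593,):
    print(sgn,proj(cp,np.r_[TRAY[:2],z]+sgn*.068*TY))
hsv=im.max(2)
for (u,v) in((174,295),(464,294)): print(on(cp,u,v,.059)-TRAY, )
P=cloud(cp,d)
for g in((174,295),(464,294)):
  w=P[g[1]-8:g[1]+9,g[0]-8:g[0]+9].reshape(-1,3);w=w[(w[:,2]>.054)&(w[:,2]<.0615)]
  q=w.mean(0) if len(w) else None;print(len(w),q, None if q is None else ((q-TRAY)@TX,(q-TRAY)@TY))
```

```text
-1 [173.82744317 293.50574387]
1 [461.26127969 293.50458185]
[-0.01648305 -0.06610757  0.02      ]
[0.01805005 0.06706512 0.02      ]
53 [ 0.49753829 -0.35218137  0.05952933] (np.float64(0.00047260880269331564), np.float64(-0.06841561648898106))
66 [ 0.53245944 -0.2193737   0.05928522] (np.float64(0.00042987869807912675), np.float64(0.06890650191342003))
```

Run:
```python
from h import *
q=np.array([.5144,-.2859])
r=move_l([*q,.060],RT,feed=.03,until_force=8);s=sense();print(r,s['position'],s['wrist_force'].round(1))
if not r:
  r=move_l([*q,.0455],RT,feed=.02,until_force=8);s=sense();print(r,s['position'],s['wrist_force'].round(1),s['finger_gap'])
sleep(.1)
s,im,d,P,P2=inhand('pics/g3.png');print(s['position'],s['time_s'])
```

```text
False [ 0.51445284 -0.28582811  0.05990532] [ 0.1 -0.1 -2.2]
True [ 0.51422648 -0.28589349  0.04701518] [-0.3 -0.4  4.9] 0.01278290693509991
[ 0.51421969 -0.28589738  0.04700422] 77.35
```

View pics/g3.png

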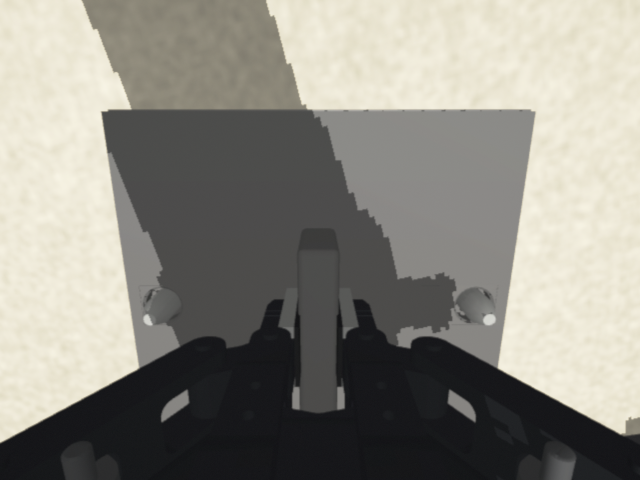

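The dowels stand through both holes, at px (155,308) and (480,308), and contact came at the expected height. I release and check the result.

Run:
```python
from h import *
p=sense()['position']
command_gripper(.045);sleep(.1)
move_l(p*[1,1,0]+[0,0,.15],RT,feed=.15)
movep(np.array([.50,-.25,.29]),RT);sleep(.2)
s=sense();im,d,cp=shot('wrist','pics/f1.png');P=cloud(cp,d);ok=(d>0)&(P[...,0]>.35)
for nm,lo,hi in(('plate',.041,.049),('rib',.074,.084),('tips',.052,.062)):
    m=ok&(P[...,2]>lo)&(P[...,2]<hi)&(P[...,1]>-.42)&(P[...,1]<-.17)&(P[...,0]<.63)
    for r in rects(P,m,15 if nm=='tips' else 150): print(nm,*['%.4f'%x for x in r])
# drawer
movep(np.array([.47,.02,.28]),RD);sleep(.2)
im,d,cp=shot('wrist','pics/f2.png');P=cloud(cp,d);ok=(d>0)&(P[...,0]>.35)
for nm,lo,hi in(('handle',.083,.088),('panel',.098,.102),('bay',.127,.134)):
    m=ok&(P[...,2]>lo)&(P[...,2]<hi)&(abs(P[...,1])<.2)
    for r in rects(P,m,100): print(nm,*['%.4f'%x for x in r])
movep(np.array([.40,-.20,.35]),RD)
shot('scene','pics/f3.png');print(sense()['time_s'],sense()['wrist_force'].round(1))
a=[cv2.imread(f'pics/f{i}.png') for i in(1,2,3)]
cv2.imwrite('pics/m4.png',np.vstack([np.hstack([cv2.resize(i,(400,300)) for i in a[:2]]),np.hstack([cv2.resize(a[2],(400,300)),cv2.resize(a[2][150:350,130:430],(400,300))])]))
```

```text
plate 0.5143 -0.2864 0.0456 165.3974 160.3296 75.2451 20183.0000
rib 0.5136 -0.2862 0.0794 69.1497 14.1761 -14.6119 950.0000
tips 0.4964 -0.3514 0.0566 10.2716 8.7006 65.1151 75.0000
tips 0.5309 -0.2203 0.0563 9.8109 9.7799 -13.0130 85.0000
handle 0.6464 0.0109 0.0858 118.0347 51.5697 85.1044 1561.0000
panel 0.6726 -0.0006 0.0998 28.4991 5.0961 83.4518 114.0000
bay 0.6771 -0.1370 0.1302 14.8757 8.1345 -11.6348 100.0000
bay 0.7114 0.1407 0.1304 34.5058 29.9415 -6.9531 591.0000
81.95 [ 0.6  0.4 -0.3]
```

View pics/m4.png

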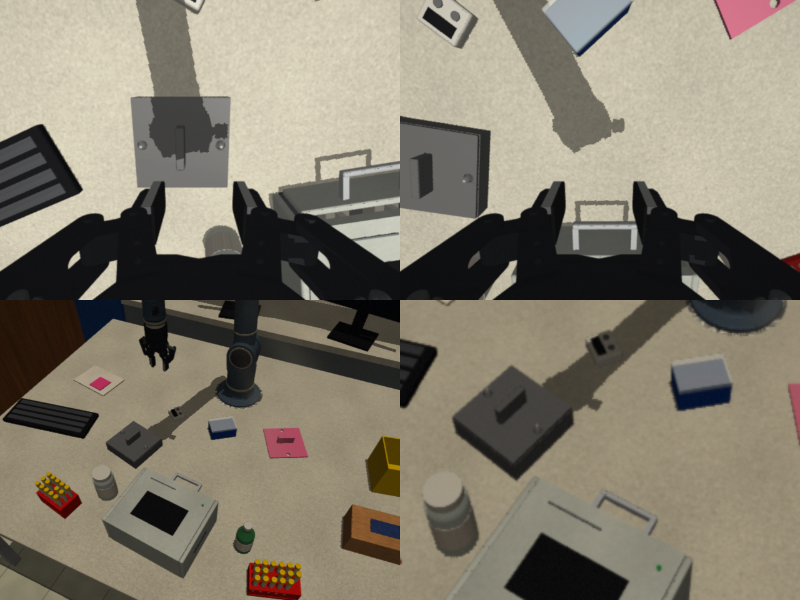

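Seated and flat: plate top z 0.0456, centred on the tray to within 0.6 mm. The handle has travelled 0.180 m back in, so I hand the job in.

Run:
```python
from h import *
finish_job()
```

```text
the job is handed in; nothing more can be done
```

I handed the job in at about 82 s with every step carried out; no verdict was reported. I pulled the drawer out to its stop and moved all four cartridges by their fins into it, upright. Then I slid the drawer shut, put the cover back on the empty tray and let go of it.

**Last checks:**
- **Cover:** it lies flat with its plate top at z 0.0456, centred within about 0.6 mm of the tray. Both dowels show through the holes.
- **Drawer:** its handle went back in by 0.180 m, up to the stop.
- **Cartridges:** I saw all four upright before shutting the drawer but could not see inside afterwards.
- **Bottle and tub:** both are standing in the final scene picture, with no sign of having been touched. I did not re-measure their positions.

**What failed or disagreed:**
- **Fingertip position:** my first grasp of the handle closed on air. The fingertips are about 3 mm behind the reported TCP, not 25 mm ahead as the text says. I confirmed this by depth image and a light touch on the table, and used the measured value from then on.
- **Cover knocked aside:** it moved about 6 cm during the run, so I measured it again before gripping it.
- **Slackened grip:** I noticed none.

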